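Find the steel-cored blank

TASK

The two dark blanks look alike, but one has a steel core: lift each in turn clear of the table and put it back, or carry it on, to feel which is heavier. Then lay the lighter one in the pocket of the drilling cradle, flat and square, and let go of it, and last of all pick up the heavier one and hold it level and still, about a hand's breadth (100 mm) above the middle of the brown leather pad, finishing while you hold it there. Drop neither blank, and leave the whetstone, sanding block and collet where they are.

Things in the scene. Friction and masses are not known exactly. Their poses are not given: they have to be found in the camera images.
- blank_p_mid (a point): one of two turning blanks that look alike: a dark wooden square bar, 27 x 140 x 27 mm, lying on the table. One hides a steel core and is at least 2.4 N heavier (about 0.45 kg against 0.12 kg); either may be either. The point is the bar's centre, half-way up and along, where it balances; y runs along the bar, x across, z up. Grasp across the 27 mm width.
- blank_q_mid (a point): one of two turning blanks that look alike: a dark wooden square bar, 27 x 140 x 27 mm, lying on the table. One hides a steel core and is at least 2.4 N heavier (about 0.45 kg against 0.12 kg); either may be either. The point is the bar's centre, half-way up and along, where it balances; y runs along the bar, x across, z up. Grasp across the 27 mm width.
- blank_p: the whole bar to which the point blank_p_mid belongs; origin at the centre of its underside, 13.5 mm below that point
- blank_q: the whole bar to which the point blank_q_mid belongs; origin at the centre of its underside, 13.5 mm below that point
- cradle: drilling cradle, fixed: plywood base 80 x 184 x 8 mm with aluminium rails round a pocket for one bar lying down. Origin at the centre of the underside, at table height; y along the pocket, x across, z up. Pocket floor 8 mm up, pocket 32 mm (x) by 145 mm (y), centred on the origin. The middle 58 mm of both long sides has no rail: fingers can go down there beside the bar to the base.
- cradle_seat (a point): where the centre of a seated bar comes: in the middle of the cradle's pocket, 21.5 mm above the table; axes as the cradle's, and the bar may lie either way round. The rails are 12 mm thick and end 23 mm above the table, 12 mm below a seated bar's top; the top 6 mm of each is a 45 degree lead-in that widens the mouth by 6 mm a side.
- pad: oval brown leather pad, 52 x 111 x 9 mm, fixed flat on the table, the place to show the blank above; origin at the centre of its underside; y along its length, z up
- whetstone: bystander, to be left alone: grey whetstone, 33 x 68 x 27 mm, loose on the table; origin at the centre of its underside
- sanding_block: bystander, to be left alone: brown sanding block, 52 x 92 x 32 mm, loose on the table; origin at the centre of its underside
- collet: bystander, to be left alone: pale steel collet, 30 mm across, 32 mm tall, standing loose on the table; origin at the centre of its underside
Things that resemble listed ones, but are neither listed nor needed, are in the scene too. Leave any green look-alike of the blank_p alone.

How it is judged:
On the way, in this order (a step that is already met when the one before it is completed fails the run):
1. the heavier blank is lifted (centre more than 40 mm above the table) (height (world z) of blank_p_mid above 0.04 m and contact force between the fingers and blank_p above 0.5 N), for 0.2 s.
2. the lighter blank is lifted likewise, before it goes into the cradle (lifting the lighter first, then the heavier, then the lighter again also counts) (height (world z) of blank_q_mid above 0.04 m and contact force between the fingers and blank_q above 0.5 N), for 0.2 s.
3. the lighter blank lies flat and square in the cradle's pocket, let go (x of blank_q_mid in the frame of cradle between -0.006 and 0.006 m and y of blank_q_mid in the frame of cradle between -0.006 and 0.006 m and z of blank_q_mid in the frame of cradle between 0.0175 and 0.0255 m and angle between the y axis of blank_q_mid and the y axis of cradle, either way round below 0.07 rad and contact force between the fingers and blank_q below 0.1 N and linear speed of blank_q below 0.02 m/s), for 0.2 s.
At the end, for the whole second after the job is handed in: Lighter blank let go and at rest in the pocket: centre within 6 mm of its middle each way, 4 mm of seated height, 0.07 rad of its line. Heavier blank still in the fingers, touching nothing else, centre within 50 mm sideways of the pad's centre and 60-200 mm above the table, level within 0.25 rad (all of step 3 and contact force between the fingers and blank_p above 1 N and horizontal distance between blank_p_mid and pad below 0.05 m and height (world z) of blank_p_mid between 0.06 and 0.2 m and angle between blank_p_mid's own y axis and vertical between 1.32 and 1.82 rad and linear speed of blank_p below 0.02 m/s and contact force between blank_p and pad below 0.1 N and contact force between blank_p and blank_q below 0.1 N and contact force between blank_p and cradle below 0.1 N); the arm keeps its last pose, push and grip.
It fails at once if the whetstone is pushed more than 25 mm from its place (distance of whetstone from where it was at the start of the episode above 0.025 m).
It fails at once if the sanding block is pushed more than 25 mm from its place (distance of sanding_block from where it was at the start of the episode above 0.025 m).
It fails at once if the collet is pushed more than 25 mm from its place (distance of collet from where it was at the start of the episode above 0.025 m).
It fails at once if a blank is dropped (it falls faster than 0.6 m/s out of the fingers) ((contact force between the fingers and blank_p below 0.05 N and linear speed of blank_p above 0.6 m/s) or (contact force between the fingers and blank_q below 0.05 N and linear speed of blank_q above 0.6 m/s)).
It also fails if it takes over 72 s, if anything falls off the work surface, if the arm or the gripper's body presses on something with over 40 N, if the wrist force passes 120 N, or if a joint passes its speed limit or range.

ROBOT

A 6-joint arm with a two-finger parallel gripper is mounted at the origin on a cart in front of the work surface, level with it; the furniture and walls round the work are solid. World frame = base frame: x ahead of the robot, y to its left, z up, the work surface at z = 0. Lengths are in m, angles in rad, forces in N, time in s.
With the tool pointing down it reaches from about 0.4 to 0.925 m from the base axis. Payload 12.5 kg.
Tool frame: the origin (TCP) lies between the finger pads; the fingertips stand 19 mm ahead of it and the grasp point (between the pads) is the TCP; x points along the fingers, z is the direction in which the jaws open and shut, and the axes are right-handed (so a half turn about x gives the same grasp; the last joint's range is limited). The gripper opens to 95 mm and grips with 3 to 60 N. Pads are 20 mm wide; open, the fingers measure 119 mm over their backs; the gripper's body (75 mm by 180 mm) begins 59 mm behind the grasp point.
Start: joints at [1.016, 0.491, 1.559, -0, 1.092, -0.106], TCP at [0.271, 0.563, 0.234] pointing down, gripper open.
Joint ranges: [-3.1, 3.1], [-0.84, 2.19], [0.05, 2.79], [-1.13, 4.28], [0.06, 2.93], [-2.69, 2.69]. Speed limits (rad/s): [2.22, 2.22, 2.79, 3.14, 3.14, 3.14].

INTERFACE

Orientations are given as a unit quaternion [w, x, y, z].
In Python, from workcell import get_state, camera, calibration, job_done, search_frame gives the robot as it stands.
- The arm moves only by the tool drive_tool, never from a script. Its argument "targets" is a list of rows, each a list of 6 numbers: the shift along the tool's x, y, z as a fraction of full scale, then the turn, a rotation vector about the tool's x, y, z as a fraction of full scale. A call has 1 to 10 rows; each row is the pose to reach, as a shift and turn from the pose measured when the call began, along the tool's axes at that moment, turning the shorter way round; what a row does not reach only later rows make up. Full scale, the value 1, is 10 cm for a shift and 180 degrees for a turn. A row lasts 1/10 s, in which the tool goes at most 50 mm and 8.59 degrees, less where a joint would pass 70% of its speed; a pose out of reach is approached as far as the arm can. A call with a number of a shift or a turn outside -1 to 1 is refused whole. A call with a gripper value outside its range is refused whole. "hand" is the opening, from -1 (shut) to 1 (fully open), set as the call begins (left out, the last holds). The fingers move at their own pace and stop on an object; "force" is the grip in N (left out, the last holds). Time passes only in rows, so rows that repeat a pose let the fingers close. It gives the time, the measured TCP pose, the force and the opening at its end, in the units of the state.
- get_state(): the state, without advancing time (a new reading comes with each control period).
- camera(name): name is "side" or "top" or "wrist"; returns the picture (400x640x3 uint8, blue, green, red); there is no depth.
- calibration(name): a dict with "K" (3x3 intrinsics, pixels), "R" (3x3) and "t" (3): a world point X has camera coordinates R X + t; the wrist camera has in their place "mount" (4x4, takes a point from camera to tool coordinates, whose origin is the TCP and whose axes are the tool frame's). Camera axes: x right, y down, z forward; pixel columns grow to the right and rows downward; lengths in m; the calibration is good to about 2 mm. The wrist camera is an equidistant fisheye: a pixel r from the principal point sees the ray r / f radians off the axis. A picture is of the moment at which its call begins: read the wrist's pose just before it. calibration takes no time and is no camera call.
- job_done(): hands the job in, once; it reports no verdict.
Trained networks look in the newest picture that a camera, given by its name, has taken for a name from the list of things; names that differ only in an ending like _2 or _b are one class to them, and where a whole thing is asked for, a point or a joint stands for the part that bears it (a point fixed in the world has none). Each returns a list of dicts, best first, with "conf" (0 to 1); they miss things now and then, are a little off and sometimes report something else, mostly with a low value. They report only what shows in the picture. A call takes as long as a camera call. They do not tell look-alikes from the thing itself.
- search_frame(camera, name): "position" ([x, y, z] in m, in world coordinates, good to about 4 mm: the middle of the surface that is visible of it).
The state is a dict: "clock": time; "q": joint angles; "qvel": joint speeds; "tau": joint torques, N m; "ee_pos": TCP position; "eef_rot": TCP orientation; "wrist_force": force on the tool from outside, world axes, zero at the start; "torque": the same for the moment, N m; "width": finger opening in m.
Only numpy, scipy, OpenCV 4.12 (cv2) and the standard library are available. Lean on these libraries where they do the work, as an engineer would, in place of code of your own. Each camera call takes 0.05 s, during which the arm holds its last target. There are 200 camera calls.

## Working session

There is one attempt and no reset: what is moved stays moved. The work goes in short steps, Python scripts to look and compute and a tool call to move; the robot and the scene stay as the last step left them, time stands still between calls to the robot, and variables do not carry over. Pictures are saved under pics/ and viewed, about 8 in all and at most 12, crops included, and the job is handed in when it is done.

Besides the shell and the picture viewer there is one more tool, called after "Call:" as name(argument=value, ...), one argument or row to a line, values as JSON. drive_tool: Moves the arm, as the interface text tells. Shift numbers are shares of 10 cm and turn numbers shares of 180 degrees, none past 1 either way. Its arguments: {"type":"object","properties":{"targets":{"type":"array","items":{"type":"array","items":{"type":"number"}}},"hand":{"type":"number"},"force":{"type":"number"}},"required":["targets"]}

```bash
mkdir -p pics; ls; python3 - <<'E'
from workcell import *
import cv2,numpy as np
s=get_state();print({k:np.round(s[k],3) for k in ('clock','q','ee_pos','eef_rot','width','wrist_force')})
for c in ('top','side'):
    cv2.imwrite(f'pics/{c}0.png',camera(c))
    for n in ('blank_p','cradle','pad','whetstone','sanding_block','collet'):
        print(c,n,[(np.round(d['position'],3).tolist(),round(d['conf'],2)) for d in search_frame(c,n)][:5])
    k=calibration(c);print(k)
print(calibration('wrist'))
E
```

```text
pics
{'clock': np.float64(0.0), 'q': array([ 1.016,  0.492,  1.559, -0.   ,  1.092, -0.106]), 'ee_pos': array([0.271, 0.563, 0.233]), 'eef_rot': array([ 0.598, -0.376,  0.599,  0.376]), 'width': np.float64(0.095), 'wrist_force': array([0.544, 0.36 , 0.228])}
top blank_p [([0.478, 0.322, 0.027], 0.96), ([0.342, -0.03, 0.03], 0.95)]
top cradle [([0.493, -0.18, 0.011], 0.75)]
top pad [([0.645, 0.043, 0.011], 0.94)]
top whetstone [([0.633, -0.186, 0.024], 0.65), ([0.479, 0.322, 0.025], 0.19)]
top sanding_block [([0.337, 0.272, 0.033], 0.69)]
top collet []
{'K': array([[484.41241891,   0.        , 317.19003692],
       [  0.        , 484.41241891, 198.98091048],
       [  0.        ,   0.        ,   1.        ]]), 'R': array([[ 0.01823059, -0.99978247,  0.0101322 ],
       [-0.98919251, -0.01951021, -0.14531869],
       [ 0.14548476, -0.00737345, -0.98933302]]), 't': array([0.06035106, 0.52258759, 1.16055396])}
side blank_p [([0.476, 0.289, 0.029], 0.66), ([0.346, -0.046, 0.027], 0.62)]
side cradle [([0.487, -0.203, 0.01], 0.56), ([0.332, 0.243, 0.028], 0.31)]
side pad [([0.636, 0.041, 0.
[... 391 characters left out ...]
.90962818, -0.41540035,  0.00437285],
       [-0.19427706, -0.43467775, -0.87938142],
       [ 0.36719613,  0.79906058, -0.47609789]]), 't': array([-0.46015694,  0.17915271,  0.63385491])}
{'K': array([[309.70691629,   0.        , 320.06908148],
       [  0.        , 309.70691629, 198.03605638],
       [  0.        ,   0.        ,   1.        ]]), 'mount': array([[-1.60690054e-04, -2.88136482e-01,  9.57589339e-01,
        -1.51485949e-01],
       [-1.75857407e-04, -9.57589328e-01, -2.88136509e-01,
         8.09831963e-02],
       [ 9.99999972e-01, -2.14699849e-04,  1.03204146e-04,
        -4.56324591e-04],
       [ 0.00000000e+00,  0.00000000e+00,  0.00000000e+00,
         1.00000000e+00]])}
```

View pics/top0.png

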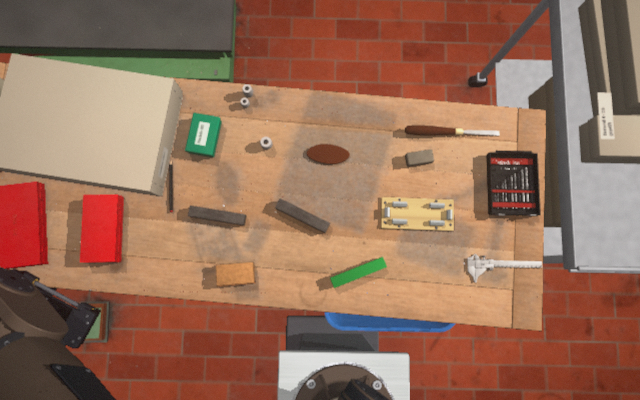

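View pics/side0.png

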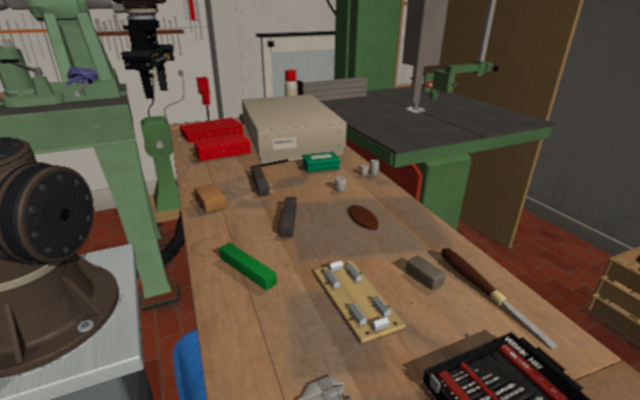

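The top view shows the dark blanks at about (217,216) and (302,216), the green look-alike at (358,272), the cradle at (417,214) and the pad at (328,154). The side view agrees. Next I segment them for pose and yaw.

```bash
cat > h.py <<'E'
from workcell import *
import cv2,numpy as np
from scipy.spatial.transform import Rotation as Ro
def rot(q): return Ro.from_quat([q[1],q[2],q[3],q[0]])
def ray(c,px,s=None):
    k=calibration(c);K=k['K'];a=(np.array(px,float)-K[:2,2])/K[0,0]
    if c=='wrist':
        th=np.hypot(*a);d=np.r_[a/th*np.sin(th),np.cos(th)]
        T=k['mount'];R=rot(s['eef_rot']).as_matrix()
        return R@T[:3,3]+s['ee_pos'],R@T[:3,:3]@d
    return -k['R'].T@k['t'],k['R'].T@np.r_[a,1]
def w(c,px,z,s=None):
    o,d=ray(c,px,s);return o+d*(z-o[2])/d[2]
def rect(c,mask,z,s=None):
    "centre, long-axis yaw (deg, of +-y axis rel world y), sizes of a mask projected to height z"
    cs,_=cv2.findContours(mask.astype(np.uint8),cv2.RETR_EXTERNAL,cv2.CHAIN_APPROX_NONE)
    p=max(cs,key=cv2.contourArea)[:,0]
    q=np.array([w(c,x,z,s)[:2] for x in p],np.float32)*1000
    b=cv2.boxPoints(cv2.minAreaRect(q));e=[b[1]-b[0],b[2]-b[1]];e.sort(key=lambda v:np.hypot(*v))
    L=e[1];yaw=np.degrees(np.arctan2(-L[0],L[1]));yaw=(yaw+90)%180-90
    return np.round(b.mean(0)).tolist(),round(yaw,1),[round(float(np.hypot(*v))) for v in e]
def plan(x,y,z,yaw):
    "print tool-frame shift (fractions) and turn to pose: tool down, jaws (tool z) across a bar whose y axis has yaw deg"
    s=get_state();R=rot(s['eef_rot']);a=np.radians(yaw)
    best=None
    for sg in (1,-1):
        X=np.array([0,0,-1.]);Z=sg*np.array([np.cos(a),np.sin(a),0]);Y=np.cross(Z,X)
        r=(R.inv()*Ro.from_matrix(np.c_[X,Y,Z])).as_rotvec()
        if best is None or np.linalg.norm(r)<np.linalg.norm(best):best=r
    d=R.inv().apply(np.array([x,y,z])-s['ee_pos'])
    print('shift',np.round(d/.1,3).tolist(),'turn',np.round(best/np.pi,4).tolist(),'rows>=',np.ceil(max(np.linalg.norm(d)/.05,np.degrees(np.linalg.norm(best))/8.59)))
E
python3 - <<'E'
from h import *
im=cv2.imread('pics/top0.png');h=cv2.cvtColor(im,cv2.COLOR_BGR2HSV)
def m(x0,x1,y0,y1,f):
    r=np.zeros(im.shape[:2],bool);r[y0:y1,x0:x1]=f[y0:y1,x0:x1];return r
dark=h[...,2]<85
print('A',rect('top',m(182,252,196,236,dark),.027))
print('B',rect('top',m(266,338,192,240,dark),.027))
ply=(h[...,2]>150)&(h[...,1]>60)
mm=m(372,462,190,238,(h[...,2]>185));print('cr',rect('top',cv2.morphologyEx(mm.astype(np.uint8),cv2.MORPH_CLOSE,np.ones((9,9))),.008))
print('pad',rect('top',m(300,355,138,170,h[...,2]<110),.009))
cv2.imwrite('pics/crop.png',cv2.resize(im[130:250,180:480],None,fx=2.6,fy=2.6,interpolation=cv2.INTER_CUBIC))
for p in [(217,216),(302,216),(381,198),(454,201),(453,231),(378,227)]: print(p,np.round(w('top',p,.02),3))
plan(.478,.32,.2,0)
E
```

```text
A ([467.0, 330.0], np.float32(-7.8), [7, 111])
B ([470.0, 112.0], np.float32(-25.5), [4, 133])
cr ([494.0, -183.0], np.float32(1.1), [120, 229])
pad ([633.0, 57.0], np.float32(-35.2), [54, 94])
(217, 216) [0.476 0.319 0.02 ]
(302, 216) [0.48  0.107 0.02 ]
(381, 198) [ 0.53 -0.09  0.02]
(454, 201) [ 0.526 -0.274  0.02 ]
(453, 231) [ 0.45 -0.27  0.02]
(378, 227) [ 0.456 -0.083  0.02 ]
shift [0.337, -2.919, -1.293] turn [0.3572, 0.0, 0.0] rows>= 8.0
```

View pics/crop.png

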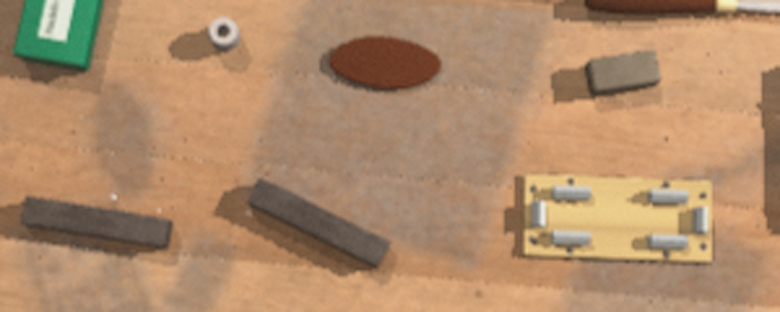

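Both blanks lie clear of everything else. A is near (0.476, 0.319) with yaw about -8°, and B is near (0.478, 0.107) with yaw about -28°. The cradle is near (0.49, -0.18). I move above A for a wrist-camera look.

Call:
drive_tool(
  targets=[
    [0.1, -0.5, -0.2, 0.05, 0, 0],
    [0.1, -1, -0.44, 0.1, 0, 0],
    [0.1, -1, -0.44, 0.15, 0, 0],
    [0.1, -1, -0.44, 0.2, 0, 0],
    [0.1, -1, -0.44, 0.24, 0, 0],
    [0.1, -1, -0.44, 0.28, 0, 0],
    [0.1, -1, -0.44, 0.32, 0, 0],
    [0.1, -1, -0.44, 0.36, 0, 0],
    [0.1, -1, -0.44, 0.4, 0, 0],
    [0.1, -1, -0.44, 0.4, 0, 0],
  ],
  hand=1,
  force=35,
)

```text
clock: 1.7
ee_pos: [0.3422, 0.4801, 0.2237]
eef_rot: [0.705, 0.048, 0.705, -0.048]
wrist_force: [0.4, -0.4, 1.1]
width: 0.095
```

```bash
python3 -c "
from h import *
print(get_state()['q'].round(2) if hasattr(get_state()['q'],'round') else get_state()['q'])
plan(.476,.319,.2,-8)"
```

```text
[0.84 0.45 1.66 0.   1.03 0.98]
shift [0.237, -1.414, 1.545] turn [0.001, 0.0, -0.0] rows>= 5.0
```

Call:
drive_tool(
  targets=[
    [0.1, -0.35, 0.4, 0, 0, 0],
    [0.2, -0.7, 0.75, 0, 0, 0],
    [0.24, -1, 1, 0, 0, 0],
    [0.24, -1, 1, 0, 0, 0],
  ],
)

```text
clock: 2.1
ee_pos: [0.4297, 0.3639, 0.199]
eef_rot: [0.705, 0.048, 0.706, -0.049]
wrist_force: [0.2, 0.6, -0.0]
width: 0.0951
```

Call:
drive_tool(
  targets=[
    [0, -0.4, 0.5, 0, 0, 0],
    [0, -0.42, 0.55, 0, 0, 0],
    [0, -0.42, 0.55, 0, 0, 0],
    [0, -0.42, 0.55, 0, 0, 0],
  ],
)

```text
clock: 2.5
ee_pos: [0.4783, 0.315, 0.199]
eef_rot: [0.705, 0.047, 0.706, -0.048]
wrist_force: [-0.4, 0.1, 0.4]
width: 0.0948
```

```bash
python3 -c "
from h import *
s=get_state();im=camera('wrist');cv2.imwrite('pics/w1.png',im)
print(s['ee_pos'],[(np.round(d['position'],3),d['conf']) for d in search_frame('wrist','blank_p')])
h=cv2.cvtColor(im,cv2.COLOR_BGR2HSV);print(h[200,320])
plan(.476,.319,.2,-8)"
```

```text
[0.47834355 0.3149884  0.19903182] [(array([0.487, 0.124, 0.022]), 0.71), (array([0.482, 0.324, 0.027]), 0.64)]
[ 11  44 115]
shift [-0.009, 0.031, -0.022] turn [0.0017, -0.0002, 0.0003] rows>= 1.0
```

View pics/w1.png

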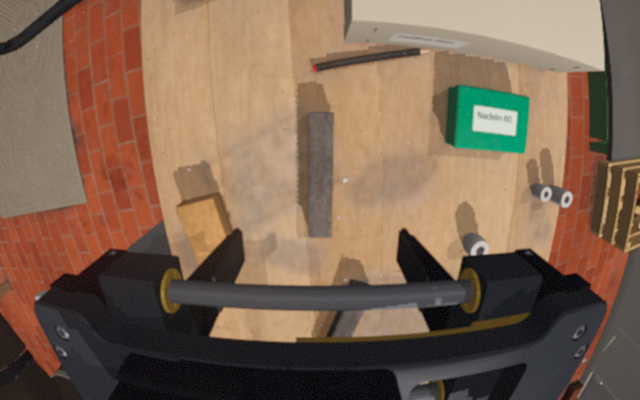

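The wrist view shows blank A whole, from about (320,112) to (320,237), between the open fingers. B is half hidden below, and the collet and sanding block are off to the sides. I project A's corners at top height.

```bash
python3 - <<'E'
from h import *
s=get_state();im=cv2.imread('pics/w1.png');g=cv2.cvtColor(im,cv2.COLOR_BGR2HSV)
for t in (75,95,105):
    m=np.zeros(im.shape[:2],bool);m[100:245,298:340]=(g[100:245,298:340,2]<t);
    m=cv2.morphologyEx(m.astype(np.uint8),cv2.MORPH_OPEN,np.ones((5,5)));print(t,rect('wrist',m,.027,s))
print([np.round(w('wrist',p,.027,s),3) for p in [(311,113),(333,113),(331,237),(309,237)]])
cv2.imwrite('pics/w1c.png',cv2.resize(im[95:255,270:370],None,fx=3.6,fy=3.6,interpolation=cv2.INTER_CUBIC))
E
```

```text
Traceback (most recent call last):
  File "h.py", line 17, in rect
    p=max(cs,key=cv2.contourArea)[:,0]
      ~~~^^^^^^^^^^^^^^^^^^^^^^^^
ValueError: max() iterable argument is empty
```

```bash
python3 - <<'E'
from h import *
s=get_state();im=cv2.imread('pics/w1.png');g=cv2.cvtColor(im,cv2.COLOR_BGR2HSV)
print(g[175,296:345,2],g[175,296:345:4,1])
S=g[...,1].astype(int)
for t in (60,75,90):
    m=np.zeros(im.shape[:2],bool);m[100:245,298:340]=(S[100:245,298:340]<t)
    m=cv2.morphologyEx(m.astype(np.uint8),cv2.MORPH_OPEN,np.ones((5,5)))
    if m.any():print(t,rect('wrist',m,.027,s),cv2.boundingRect(m))
print([np.round(w('wrist',p,.027,s),3) for p in [(311,113),(333,113),(331,237),(309,237)]])
E
```

```text
[170 144 118 104 101  97 100 104 107 109 108 100  90  93  97 101 106 107
 106 103 100 100 105 105 105 101 106 106 108 108 108 113 116 114 110 115
 135 160 174 177 177 174 176 178 183 185 186 185 186] [ 74  83  95  65  46  48  51  52  42  81 105  99  96]
60 ([479.0, 322.0], np.float32(-8.2), [24, 137]) (309, 113, 24, 124)
75 ([479.0, 322.0], np.float32(-7.6), [26, 137]) (307, 113, 26, 124)
90 ([474.0, 322.0], np.float32(-7.3), [37, 140]) (298, 112, 36, 133)
[array([0.479, 0.391, 0.027]), array([0.501, 0.388, 0.027]), array([0.482, 0.252, 0.027]), array([0.457, 0.255, 0.027])]
```

```bash
python3 -c "
from h import *
plan(.480,.322,.1,-8);plan(.480,.322,.022,-8)"
```

```text
shift [0.991, 0.067, 0.014] turn [0.0017, -0.0002, 0.0003] rows>= 2.0
shift [1.771, 0.068, 0.015] turn [0.0017, -0.0002, 0.0003] rows>= 4.0
```

Call:
drive_tool(
  targets=[
    [0.4, 0.07, 0.015, 0.002, 0, 0],
    [0.8, 0.07, 0.015, 0.002, 0, 0],
    [1, 0.07, 0.015, 0.002, 0, 0],
    [1, 0.07, 0.015, 0.002, 0, 0],
  ],
)

```text
clock: 3.0
ee_pos: [0.4782, 0.3226, 0.0967]
eef_rot: [0.704, 0.048, 0.707, -0.05]
wrist_force: [0.1, 0.6, -0.0]
width: 0.0949
```

Call:
drive_tool(
  targets=[
    [0.3, 0, 0, 0, 0, 0],
    [0.6, 0, 0, 0, 0, 0],
    [0.77, 0, 0, 0, 0, 0],
    [0.77, 0, 0, 0, 0, 0],
    [0.77, 0, 0, 0, 0, 0],
  ],
)

```text
clock: 3.5
ee_pos: [0.478, 0.3233, 0.0209]
eef_rot: [0.704, 0.047, 0.707, -0.049]
wrist_force: [0.3, -0.2, 0.5]
width: 0.095
```

Call:
drive_tool(
  targets=[
    [0, 0, 0, 0, 0, 0],
    [0, 0, 0, 0, 0, 0],
    [0, 0, 0, 0, 0, 0],
    [0, 0, 0, 0, 0, 0],
    [0, 0, 0, 0, 0, 0],
    [0, 0, 0, 0, 0, 0],
    [0, 0, 0, 0, 0, 0],
    [0, 0, 0, 0, 0, 0],
    [0, 0, 0, 0, 0, 0],
    [0, 0, 0, 0, 0, 0],
  ],
  hand=-1,
  force=35,
)

```text
clock: 4.5
ee_pos: [0.4781, 0.3233, 0.0209]
eef_rot: [0.704, 0.047, 0.707, -0.049]
wrist_force: [-0.4, -0.4, -0.5]
width: 0.0267
```

Gripped at a width of 26.7 mm. I lift slowly and hold.

Call:
drive_tool(
  targets=[
    [-0.15, 0, 0, 0, 0, 0],
    [-0.3, 0, 0, 0, 0, 0],
    [-0.5, 0, 0, 0, 0, 0],
    [-0.7, 0, 0, 0, 0, 0],
    [-0.8, 0, 0, 0, 0, 0],
    [-0.8, 0, 0, 0, 0, 0],
    [-0.8, 0, 0, 0, 0, 0],
    [-0.8, 0, 0, 0, 0, 0],
    [-0.8, 0, 0, 0, 0, 0],
  ],
)

```text
clock: 5.4
ee_pos: [0.4781, 0.3234, 0.1001]
eef_rot: [0.704, 0.047, 0.707, -0.05]
wrist_force: [0.1, -0.5, -0.8]
width: 0.0264
```

```bash
python3 -c "
from h import *
f=[];t=[]
for i in range(4):
  camera('top');s=get_state();f.append(s['wrist_force']);t.append(s['torque'])
print(np.mean(f,0),np.mean(t,0),s['width'],s['ee_pos'])"
```

```text
[ 0.07929537  0.12064009 -1.21951139] [-0.04908359  0.08424245  0.00668667] 0.02626056340075168 [0.47832057 0.32346149 0.10053996]
```

A weighs about 1.2 N, so it is the lighter one. I set it back down and go to B.

Call:
drive_tool(
  targets=[
    [0.25, 0, 0, 0, 0, 0],
    [0.5, 0, 0, 0, 0, 0],
    [0.68, 0, 0, 0, 0, 0],
    [0.76, 0, 0, 0, 0, 0],
    [0.79, 0, 0, 0, 0, 0],
    [0.795, 0, 0, 0, 0, 0],
    [0.795, 0, 0, 0, 0, 0],
  ],
)

```text
clock: 6.3
ee_pos: [0.4783, 0.3235, 0.0217]
eef_rot: [0.704, 0.048, 0.707, -0.049]
wrist_force: [0.6, 0.4, -0.8]
width: 0.0268
```

Call:
drive_tool(
  targets=[
    [0, 0, 0, 0, 0, 0],
    [0, 0, 0, 0, 0, 0],
    [0, 0, 0, 0, 0, 0],
    [0, 0, 0, 0, 0, 0],
    [-0.3, 0, 0, 0, 0, 0],
    [-0.7, 0, 0, 0, 0, 0],
    [-1, 0, 0, 0, 0, 0],
    [-1, 0, 0, 0, 0, 0],
  ],
  hand=1,
)

```text
clock: 7.1
ee_pos: [0.48, 0.3245, 0.1256]
eef_rot: [0.706, 0.049, 0.705, -0.048]
wrist_force: [-0.9, 0.5, -0.7]
width: 0.0853
```

```bash
python3 -c "
from h import *
s=get_state();print(s['ee_pos'],s['width'],s['q'])
plan(.478,.11,.18,-28)"
```

```text
[0.48002785 0.32447312 0.12560967] 0.0853092030017914 [ 4.80592622e-01  5.55656621e-01  1.78397172e+00 -5.62655410e-04
  7.99233432e-01  6.17880585e-01]
shift [-0.546, -2.127, 0.274] turn [0.112, 0.0007, -0.0005] rows>= 5.0
```

Call:
drive_tool(
  targets=[
    [-0.3, -0.3, 0.04, 0.04, 0, 0],
    [-0.55, -0.7, 0.1, 0.08, 0, 0],
    [-0.55, -1, 0.13, 0.112, 0, 0],
    [-0.55, -1, 0.13, 0.112, 0, 0],
  ],
)

```text
clock: 7.5
ee_pos: [0.4789, 0.221, 0.1807]
eef_rot: [0.686, 0.173, 0.685, -0.173]
wrist_force: [-0.3, 0.4, -0.7]
width: 0.0953
```

```bash
python3 -c "
from h import *
plan(.478,.11,.19,-28)"
```

```text
shift [-0.094, -0.981, 0.519] turn [-0.0018, 0.0006, -0.0005] rows>= 3.0
```

Call:
drive_tool(
  targets=[
    [-0.09, -0.4, 0.2, 0, 0, 0],
    [-0.09, -0.8, 0.4, 0, 0, 0],
    [-0.09, -0.98, 0.52, 0, 0, 0],
    [-0.09, -0.98, 0.52, 0, 0, 0],
    [-0.09, -0.98, 0.52, 0, 0, 0],
  ],
)

```text
clock: 8.0
ee_pos: [0.4782, 0.1104, 0.1891]
eef_rot: [0.686, 0.174, 0.685, -0.173]
wrist_force: [1.5, -0.8, 1.2]
width: 0.0952
```

```bash
cat >> h.py <<'E'
def bar(fn,u0,u1,v0,v1):
    s=get_state();im=camera('wrist');cv2.imwrite(fn,im)
    print('ee',s['ee_pos'],[(np.round(d['position'],3),round(d['conf'],2)) for d in search_frame('wrist','blank_p')])
    S=cv2.cvtColor(im,cv2.COLOR_BGR2HSV)[...,1]
    for t in (60,75):
        m=np.zeros(S.shape,np.uint8);m[v0:v1,u0:u1]=S[v0:v1,u0:u1]<t
        m=cv2.morphologyEx(m,cv2.MORPH_OPEN,np.ones((5,5)))
        if m.any():print(t,rect('wrist',m,.027,s),cv2.boundingRect(m))
E
python3 -c "
from h import *
bar('pics/w2.png',290,350,90,250)"
```

```text
ee [0.4782191  0.11036385 0.18912086] [(array([0.484, 0.11 , 0.027]), 0.95), (array([ 0.351, -0.03 ,  0.026]), 0.86), (array([0.475, 0.29 , 0.024]), 0.85)]
60 ([483.0, 108.0], np.float32(-25.4), [25, 138]) (309, 120, 30, 126)
75 ([489.0, 105.0], np.float32(-25.4), [40, 139]) (309, 119, 41, 128)
```

View pics/w2.png

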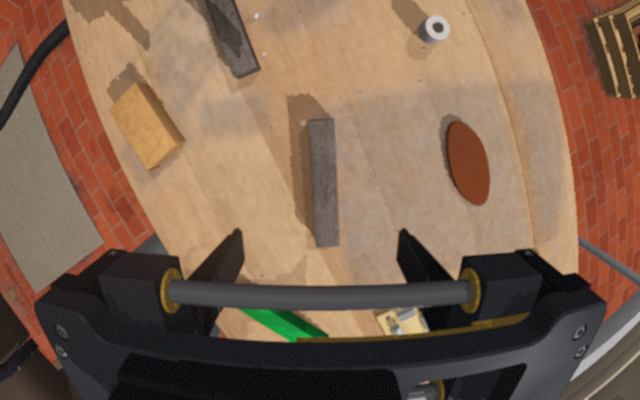

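B is centred between the fingers at about (323,182), and the fit gives (0.483, 0.108) with yaw -25.5°. The pad, collet and A (back in place) are also in view.

```bash
python3 -c "
from h import *
plan(.483,.108,.1,-25.5);plan(.483,.108,.0215,-25.5)"
```

```text
shift [0.892, -0.005, 0.056] turn [-0.0153, 0.0005, -0.0005] rows>= 2.0
shift [1.677, -0.006, 0.055] turn [-0.0153, 0.0005, -0.0005] rows>= 4.0
```

Call:
drive_tool(
  targets=[
    [0.4, 0, 0.055, -0.015, 0, 0],
    [0.8, 0, 0.055, -0.015, 0, 0],
    [0.89, 0, 0.055, -0.015, 0, 0],
    [0.89, 0, 0.055, -0.015, 0, 0],
  ],
)

```text
clock: 8.5
ee_pos: [0.4826, 0.1092, 0.0994]
eef_rot: [0.689, 0.156, 0.69, -0.156]
wrist_force: [-0.1, 0.2, 0.8]
width: 0.0949
```

Call:
drive_tool(
  targets=[
    [0.3, 0, 0, 0, 0, 0],
    [0.6, 0, 0, 0, 0, 0],
    [0.78, 0, 0, 0, 0, 0],
    [0.78, 0, 0, 0, 0, 0],
    [0.78, 0, 0, 0, 0, 0],
  ],
)

```text
clock: 9.0
ee_pos: [0.4833, 0.1097, 0.0228]
eef_rot: [0.69, 0.156, 0.69, -0.156]
wrist_force: [-0.4, 0.1, 0.3]
width: 0.0951
```

Call:
drive_tool(
  targets=[
    [0, 0, 0, 0, 0, 0],
    [0, 0, 0, 0, 0, 0],
    [0, 0, 0, 0, 0, 0],
    [0, 0, 0, 0, 0, 0],
    [0, 0, 0, 0, 0, 0],
    [0, 0, 0, 0, 0, 0],
    [0, 0, 0, 0, 0, 0],
    [0, 0, 0, 0, 0, 0],
    [0, 0, 0, 0, 0, 0],
    [0, 0, 0, 0, 0, 0],
  ],
  hand=-1,
  force=50,
)

```text
clock: 10.0
ee_pos: [0.4833, 0.1097, 0.0227]
eef_rot: [0.69, 0.156, 0.69, -0.156]
wrist_force: [-0.1, -0.6, -1.2]
width: 0.0269
```

Call:
drive_tool(
  targets=[
    [-0.1, 0, 0, 0, 0, 0],
    [-0.25, 0, 0, 0, 0, 0],
    [-0.4, 0, 0, 0, 0, 0],
    [-0.55, 0, 0, 0, 0, 0],
    [-0.65, 0, 0, 0, 0, 0],
    [-0.65, 0, 0, 0, 0, 0],
    [-0.65, 0, 0, 0, 0, 0],
    [-0.65, 0, 0, 0, 0, 0],
    [-0.65, 0, 0, 0, 0, 0],
  ],
)

```text
clock: 10.9
ee_pos: [0.483, 0.1096, 0.0871]
eef_rot: [0.689, 0.156, 0.69, -0.156]
wrist_force: [0.2, -0.6, -4.3]
width: 0.0266
```

```bash
python3 -c "
from h import *
f=[];t=[]
for i in range(4):
  camera('top');s=get_state();f.append(s['wrist_force']);t.append(s['torque'])
print(np.mean(f,0),np.mean(t,0),s['width'],s['ee_pos'])
R=rot(s['eef_rot']);print(R.inv().apply(np.mean(t,0)))"
```

```text
[-0.03459001 -0.43115907 -5.09981933] [-0.06719018  0.09117349  0.00735865] 0.02666699784788831 [0.48314076 0.10959528 0.0874804 ]
[-0.00729847  0.05341274 -0.09987536]
```

B weighs about 5 N against 1.2 N, so it is the heavier one. I put it back, then return to A.

Call:
drive_tool(
  targets=[
    [0.25, 0, 0, 0, 0, 0],
    [0.45, 0, 0, 0, 0, 0],
    [0.58, 0, 0, 0, 0, 0],
    [0.62, 0, 0, 0, 0, 0],
    [0.64, 0, 0, 0, 0, 0],
    [0.645, 0, 0, 0, 0, 0],
    [0.65, 0, 0, 0, 0, 0],
    [0.65, 0, 0, 0, 0, 0],
  ],
)

```text
clock: 11.9
ee_pos: [0.4834, 0.1096, 0.0229]
eef_rot: [0.69, 0.156, 0.69, -0.156]
wrist_force: [0.5, -0.4, -5.0]
width: 0.0269
```

Call:
drive_tool(
  targets=[
    [0, 0, 0, 0, 0, 0],
    [0, 0, 0, 0, 0, 0],
    [0, 0, 0, 0, 0, 0],
    [0, 0, 0, 0, 0, 0],
    [-0.3, 0, 0, 0, 0, 0],
    [-0.7, 0, 0, 0, 0, 0],
    [-1, 0, 0, 0, 0, 0],
    [-1, 0, 0, 0, 0, 0],
  ],
  hand=1,
)

```text
clock: 12.7
ee_pos: [0.4847, 0.1098, 0.1263]
eef_rot: [0.692, 0.157, 0.687, -0.155]
wrist_force: [0.5, -0.4, -0.3]
width: 0.0853
```

```bash
python3 -c "
from h import *
plan(.479,.322,.15,-8)"
```

```text
shift [-0.234, 1.892, -0.962] turn [-0.097, 0.002, -0.001] rows>= 5.0
```

Call:
drive_tool(
  targets=[
    [-0.15, 0.4, -0.2, -0.03, 0, 0],
    [-0.23, 0.8, -0.4, -0.06, 0, 0],
    [-0.23, 1, -0.5, -0.097, 0, 0],
    [-0.23, 1, -0.5, -0.097, 0, 0],
  ],
)

```text
clock: 13.1
ee_pos: [0.482, 0.2237, 0.149]
eef_rot: [0.708, 0.048, 0.703, -0.047]
wrist_force: [-0.3, -0.9, -0.7]
width: 0.0948
```

```bash
python3 -c "
from h import *
plan(.478,.3225,.14,-8)"
```

```text
shift [0.091, 0.973, -0.172] turn [0.0018, 0.0021, -0.0007] rows>= 2.0
```

Call:
drive_tool(
  targets=[
    [0.09, 0.4, -0.08, 0.002, 0.002, 0],
    [0.09, 0.8, -0.17, 0.002, 0.002, 0],
    [0.09, 0.97, -0.17, 0.002, 0.002, 0],
    [0.09, 0.97, -0.17, 0.002, 0.002, 0],
  ],
)

```text
clock: 13.5
ee_pos: [0.4782, 0.323, 0.1393]
eef_rot: [0.705, 0.05, 0.705, -0.049]
wrist_force: [-1.0, 0.4, 0.3]
width: 0.0948
```

```bash
python3 -c "
from h import *
plan(.479,.3225,.0215,-8)
bar('pics/w3.png',290,350,20,260)"
```

```text
shift [1.178, -0.006, 0.009] turn [-0.0001, -0.0, -0.0006] rows>= 3.0
ee [0.47818661 0.32296929 0.13931698] [(array([0.51 , 0.171, 0.02 ]), 0.98), (array([0.483, 0.328, 0.024]), 0.65)]
60 ([479.0, 327.0], np.float32(-7.7), [25, 127]) (305, 123, 30, 137)
75 ([479.0, 327.0], np.float32(-8.1), [26, 127]) (305, 59, 45, 201)
```

Call:
drive_tool(
  targets=[
    [0.4, -0.01, 0, 0, 0, 0],
    [0.8, -0.01, 0, 0, 0, 0],
    [1, -0.01, 0, 0, 0, 0],
    [1, -0.01, 0, 0, 0, 0],
  ],
)

```text
clock: 14.0
ee_pos: [0.4771, 0.318, 0.0371]
eef_rot: [0.704, 0.05, 0.707, -0.051]
wrist_force: [0.3, -0.1, 0.9]
width: 0.0948
```

Call:
drive_tool(
  targets=[
    [0.1, 0, 0, 0, 0, 0],
    [0.17, 0, 0, 0, 0, 0],
    [0.17, 0, 0, 0, 0, 0],
  ],
)

```text
clock: 14.3
ee_pos: [0.4772, 0.3176, 0.0201]
eef_rot: [0.704, 0.05, 0.707, -0.051]
wrist_force: [-0.2, -0.1, 0.5]
width: 0.0952
```

Call:
drive_tool(
  targets=[
    [0, 0, 0, 0, 0, 0],
    [0, 0, 0, 0, 0, 0],
    [0, 0, 0, 0, 0, 0],
    [0, 0, 0, 0, 0, 0],
    [0, 0, 0, 0, 0, 0],
    [0, 0, 0, 0, 0, 0],
    [0, 0, 0, 0, 0, 0],
    [0, 0, 0, 0, 0, 0],
    [0, 0, 0, 0, 0, 0],
    [0, 0, 0, 0, 0, 0],
  ],
  hand=-1,
  force=35,
)

```text
clock: 15.3
ee_pos: [0.4772, 0.3176, 0.0201]
eef_rot: [0.704, 0.05, 0.707, -0.051]
wrist_force: [-0.1, -0.1, 0.9]
width: 0.0266
```

Call:
drive_tool(
  targets=[
    [-0.15, 0, 0, 0, 0, 0],
    [-0.4, 0, 0, 0, 0, 0],
    [-0.7, 0, 0, 0, 0, 0],
    [-1, 0, 0, 0, 0, 0],
    [-1, 0, 0, 0, 0, 0],
    [-1, 0, 0, 0, 0, 0],
  ],
)

```text
clock: 15.9
ee_pos: [0.4776, 0.3176, 0.1202]
eef_rot: [0.704, 0.05, 0.707, -0.051]
wrist_force: [-0.7, -1.0, -1.1]
width: 0.0267
```

```bash
python3 -c "
from h import *
s=get_state();print(s['q'],s['width'])
plan(.493,-.18,.19,-1)"
```

```text
[4.71184958e-01 5.58195386e-01 1.79887781e+00 1.76749443e-03
 7.88279098e-01 6.13673639e-01] 0.02670980797705503
shift [-0.695, -4.904, 0.863] turn [-0.0402, -0.0012, 0.0003] rows>= 11.0
```

Call:
drive_tool(
  targets=[
    [-0.3, -0.2, 0.03, -0.01, 0, 0],
    [-0.5, -0.5, 0.08, -0.02, 0, 0],
    [-0.7, -0.8, 0.14, -0.03, 0, 0],
    [-0.7, -1, 0.18, -0.04, 0, 0],
  ],
)

```text
clock: 16.3
ee_pos: [0.4816, 0.2148, 0.1911]
eef_rot: [0.706, 0.006, 0.708, -0.006]
wrist_force: [-0.3, 0.8, -1.9]
width: 0.0268
```

Call:
drive_tool(
  targets=[
    [0, -0.4, 0.03, 0, 0, 0],
    [0, -0.8, 0.03, 0, 0, 0],
    [0, -1, 0.03, 0, 0, 0],
    [0, -1, 0.03, 0, 0, 0],
  ],
)

```text
clock: 16.7
ee_pos: [0.4825, 0.1127, 0.1898]
eef_rot: [0.705, 0.007, 0.709, -0.007]
wrist_force: [0.1, 0.4, -1.2]
width: 0.027
```

Call:
drive_tool(
  targets=[
    [0, -0.4, 0.03, 0, 0, 0],
    [0, -0.8, 0.03, 0, 0, 0],
    [0, -1, 0.03, 0, 0, 0],
    [0, -1, 0.03, 0, 0, 0],
  ],
)

```text
clock: 17.1
ee_pos: [0.4833, 0.0114, 0.1889]
eef_rot: [0.705, 0.008, 0.71, -0.008]
wrist_force: [-0.0, 0.3, -0.7]
width: 0.027
```

Call:
drive_tool(
  targets=[
    [0, -0.4, 0.03, 0, 0, 0],
    [0, -0.8, 0.03, 0, 0, 0],
    [0, -1, 0.03, 0, 0, 0],
    [0, -1, 0.03, 0, 0, 0],
    [0, -1, 0.03, 0, 0, 0],
  ],
)

```text
clock: 17.6
ee_pos: [0.4841, -0.0875, 0.1884]
eef_rot: [0.704, 0.008, 0.71, -0.008]
wrist_force: [0.0, 0.2, -0.8]
width: 0.0271
```

```bash
python3 -c "
from h import *
s=get_state();print(s['q'],s['width'])
plan(.493,-.18,.19,-1)
im=camera('wrist');cv2.imwrite('pics/w4.png',im)
print(s['ee_pos'],s['eef_rot'],[(np.round(d['position'],3),d['conf']) for n in ('cradle','cradle_seat') for d in search_frame('wrist',n)])
"
```

```text
[-0.31190101  0.36463179  1.92710441 -0.00329039  0.85749865 -0.28729486] 0.02710736448555282
shift [-0.017, -0.923, 0.109] turn [-0.0016, -0.0026, 0.0001] rows>= 2.0
[ 0.48411487 -0.08751101  0.18838958] [ 0.70421622  0.00789448  0.70989689 -0.00797511] [(array([ 0.526, -0.122,  0.005]), 0.95), (array([ 0.523, -0.117,  0.005]), 0.87)]
```

View pics/w4.png

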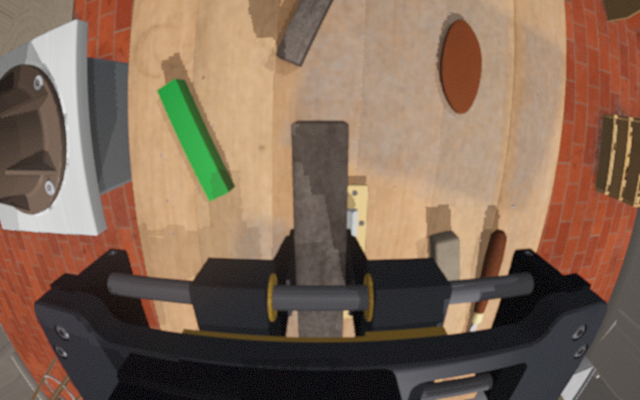

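The wrist view shows A held straight, with its far end at row 121, columns 293–348. The cradle shows behind it at (357,215), and the green look-alike and pad are clear of it. I compute the in-hand offset and the cradle pose.

```bash
python3 - <<'E'
from h import *
k=calibration('wrist');T=k['mount'];K=k['K']
def tool(px,x):
    a=(np.array(px,float)-K[:2,2])/K[0,0];th=np.hypot(*a);d=T[:3,:3]@np.r_[a/th*np.sin(th),np.cos(th)];o=T[:3,3]
    return o+d*(x-o[0])/d[0]
for p in [(293,122),(348,122),(320,122),(297,220),(346,220)]: print(p,tool(p,-.007).round(4))
im=cv2.imread('pics/top0.png');h=cv2.cvtColor(im,cv2.COLOR_BGR2HSV)
print(h[215,370:390].tolist(),h[215,400].tolist())
b,g,r=[im[...,i].astype(int) for i in range(3)]
m=np.zeros(b.shape,np.uint8);f=(h[...,0]>18)&(h[...,2]>140);m[185:245,365:470]=f[185:245,365:470]
m=cv2.morphologyEx(cv2.morphologyEx(m,cv2.MORPH_CLOSE,np.ones((11,11))),cv2.MORPH_OPEN,np.ones((9,9)))
print(rect('top',m,.008),cv2.boundingRect(m))
for p in [(381.2,197.3),(454.2,199.2),(453.8,231.2),(381.9,228.8)]: print(w('top',p,.008).round(4))
E
```

```text
(293, 122) [-0.007   0.0743 -0.0121]
(348, 122) [-0.007   0.0743  0.0134]
(320, 122) [-0.007   0.0742  0.0004]
(297, 220) [-0.007   0.026  -0.0111]
(346, 220) [-0.007   0.026   0.0134]
[[13, 118, 199], [13, 119, 203], [13, 120, 204], [13, 118, 182], [14, 110, 128], [14, 114, 125], [15, 118, 123], [13, 113, 126], [13, 120, 125], [13, 116, 128], [14, 115, 120], [18, 115, 120], [19, 109, 148], [18, 110, 144], [17, 71, 129], [12, 10, 126], [13, 13, 136], [17, 10, 176], [30, 4, 230], [22, 21, 222]] [20, 106, 228]
([493.0, -184.0], np.float32(-1.2), [78, 181]) (382, 198, 72, 33)
[ 0.5333 -0.0925  0.008 ]
[ 0.532  -0.2784  0.008 ]
[ 0.4505 -0.2755  0.008 ]
[ 0.4531 -0.0942  0.008 ]
```

```bash
python3 -c "
from h import *
plan(.4925,-.1888,.12,-1)"
```

```text
shift [0.688, -1.013, 0.109] turn [-0.0011, -0.0023, 0.0002] rows>= 3.0
```

Call:
drive_tool(
  targets=[
    [0, -0.4, 0.1, 0, -0.002, 0],
    [0.1, -0.8, 0.11, 0, -0.002, 0],
    [0.4, -1, 0.11, 0, -0.002, 0],
    [0.69, -1, 0.11, 0, -0.002, 0],
    [0.69, -1, 0.11, 0, -0.002, 0],
    [0.69, -1, 0.11, 0, -0.002, 0],
  ],
)

```text
clock: 18.35
ee_pos: [0.4928, -0.1866, 0.1201]
eef_rot: [0.706, 0.007, 0.708, -0.007]
wrist_force: [-0.3, -0.2, -0.5]
width: 0.027
```

```bash
python3 -c "
from h import *
s=get_state();plan(.4925,-.1888,.12,-1)
im=camera('wrist');cv2.imwrite('pics/w5.png',cv2.resize(im[80:270,200:440],None,fx=3.3,fy=3.1,interpolation=cv2.INTER_CUBIC))
cv2.imwrite('pics/w5full.png',im);cv2.imwrite('pics/top5.png',camera('top'))
# predicted pixels of cradle rails
k=calibration('wrist');T=np.linalg.inv(k['mount']);K=k['K'];R=rot(s['eef_rot'])
def px(X):
  p=R.inv().apply(np.array(X)-s['ee_pos']);c=T[:3,:3]@p+T[:3,3];r=np.hypot(c[0],c[1]);th=np.arctan2(r,c[2]);return (K[:2,2]+K[0,0]*th*c[:2]/r)
a=np.radians(-1);C=np.array([.4925,-.1845])
for n,(x,y,z) in dict(bFL=(-.04,.092,.008),bFR=(.04,.092,.008),endL=(-.016,.0725,.023),endR=(.016,.0725,.023),railL=(-.022,.0725,.023),railR=(.022,.0725,.023)).items():
  q=C+[x*np.cos(a)-y*np.sin(a),x*np.sin(a)+y*np.cos(a)];p=px([*q,z]);print(n,p.round(1),((p-[200,80])*[3.3,3.1]).round())
"
```

```text
shift [0.001, -0.022, -0.003] turn [-0.0007, -0.0006, 0.0] rows>= 1.0
bFL [271.6  93. ] [236.  40.]
bFR [366.6  92.7] [550.  39.]
endL [299.  115.6] [327. 110.]
endR [339.2 115.5] [459. 110.]
railL [291.4 115.7] [302. 111.]
railR [346.7 115.6] [484. 110.]
```

View pics/w5.png

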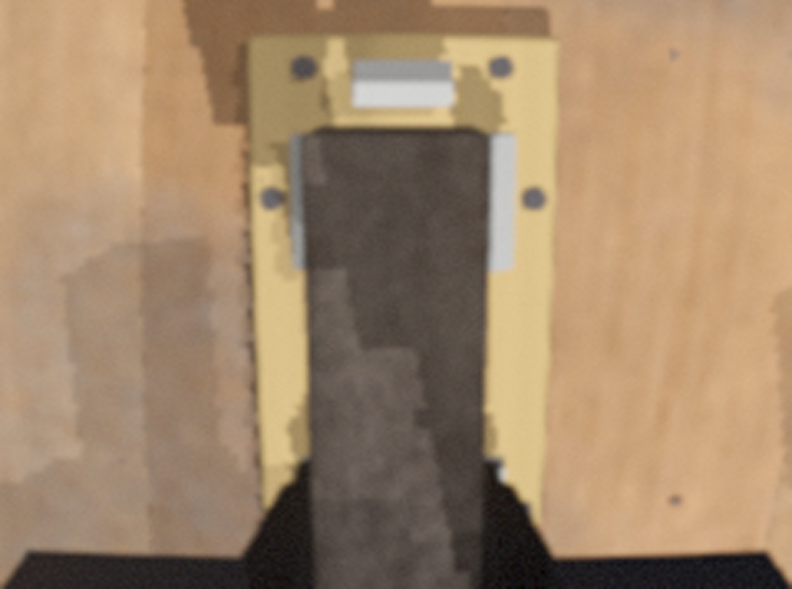

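Measured against the cradle base edges in the crop (left 247, right 557, so centre 402), the bar centre is at 396. The bar is therefore parallel and about 1.6 mm to the left. I correct and descend.

Call:
drive_tool(
  targets=[
    [0, -0.02, 0.016, 0, 0, 0],
    [0.3, -0.02, 0.016, 0, 0, 0],
    [0.6, -0.02, 0.016, 0, 0, 0],
    [0.66, -0.02, 0.016, 0, 0, 0],
    [0.66, -0.02, 0.016, 0, 0, 0],
    [0.66, -0.02, 0.016, 0, 0, 0],
  ],
)

```text
clock: 19.05
ee_pos: [0.4956, -0.1892, 0.0565]
eef_rot: [0.708, 0.006, 0.706, -0.008]
wrist_force: [-0.5, -0.5, -0.9]
width: 0.0272
```

```bash
python3 -c "
from h import *
s=get_state();plan(.4944,-.1886,.029,-1);print(s['wrist_force'])"
```

```text
shift [0.275, 0.007, -0.013] turn [-0.0006, 0.0007, 0.0007] rows>= 1.0
[-0.48454006 -0.46202923 -0.88635678]
```

Call:
drive_tool(
  targets=[
    [0.06, 0.007, -0.013, 0, 0.001, 0.001],
    [0.12, 0.007, -0.013, 0, 0.001, 0.001],
    [0.16, 0.007, -0.013, 0, 0.001, 0.001],
    [0.2, 0.007, -0.013, 0, 0.001, 0.001],
    [0.23, 0.007, -0.013, 0, 0.001, 0.001],
    [0.25, 0.007, -0.013, 0, 0.001, 0.001],
    [0.25, 0.007, -0.013, 0, 0.001, 0.001],
  ],
)

```text
clock: 19.75
ee_pos: [0.4943, -0.1885, 0.0311]
eef_rot: [0.707, 0.007, 0.708, -0.006]
wrist_force: [-0.4, -0.4, -1.1]
width: 0.0269
```

No contact yet, so it goes down the last 3 mm.

Call:
drive_tool(
  targets=[
    [0.01, 0, 0, 0, 0, 0],
    [0.02, 0, 0, 0, 0, 0],
    [0.025, 0, 0, 0, 0, 0],
    [0.03, 0, 0, 0, 0, 0],
    [0.03, 0, 0, 0, 0, 0],
  ],
)

```text
clock: 20.25
ee_pos: [0.4943, -0.1885, 0.0282]
eef_rot: [0.707, 0.007, 0.708, -0.006]
wrist_force: [0.1, -0.3, 0.3]
width: 0.0269
```

Call:
drive_tool(
  targets=[
    [0, 0, 0, 0, 0, 0],
    [0, 0, 0, 0, 0, 0],
    [0, 0, 0, 0, 0, 0],
    [0, 0, 0, 0, 0, 0],
    [0, 0, 0, 0, 0, 0],
    [-0.3, 0, 0, 0, 0, 0],
    [-0.7, 0, 0, 0, 0, 0],
    [-1, 0, 0, 0, 0, 0],
    [-1, 0, 0, 0, 0, 0],
  ],
  hand=1,
)

```text
clock: 21.15
ee_pos: [0.4957, -0.1893, 0.1318]
eef_rot: [0.708, 0.006, 0.706, -0.007]
wrist_force: [-0.3, 0.2, -0.5]
width: 0.0921
```

```bash
python3 -c "
from h import *
s=get_state();plan(.4833,.1085,.16,-25.5)
im=camera('wrist');cv2.imwrite('pics/w6.png',cv2.resize(im[40:290,180:460],None,fx=2.4,fy=2.4,interpolation=cv2.INTER_CUBIC))"
```

```text
shift [-0.288, 2.974, -0.18] turn [0.1356, 0.0014, 0.0002] rows>= 6.0
```

View pics/w6.png

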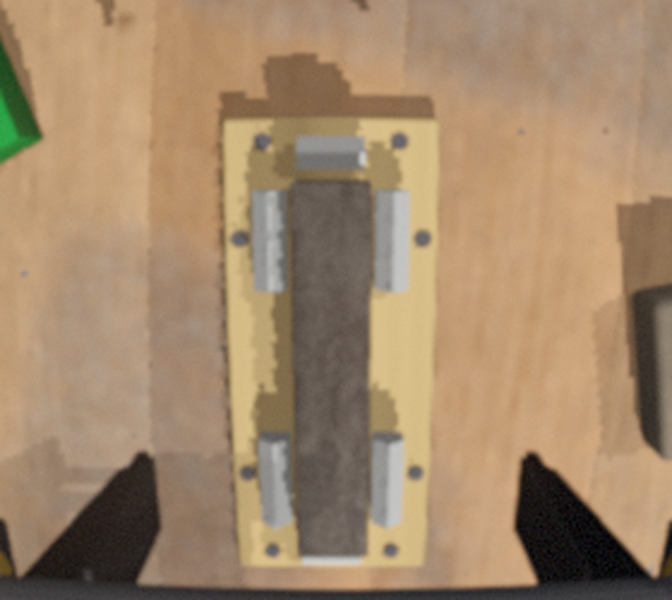

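Blank A looks seated and square between all the rails. I check its y-offset in numbers before going for B.

```bash
python3 - <<'E'
from h import *
s=get_state()
def f(u,v,z): return w('wrist',(180+u/2.4,40+v/2.4),z,s).round(4)
print('bar ends',f(331,182,.035),f(332,556,.035),'sides',f(291,300,.035),f(370,300,.035))
print('cradle ends',f(331,119,.008),f(332,566,.008),'sides',f(226,300,.008),f(435,300,.008))
E
```

```text
bar ends [ 0.4954 -0.1146  0.035 ] [ 0.4928 -0.2523  0.035 ] sides [ 0.4811 -0.1539  0.035 ] [ 0.5077 -0.1545  0.035 ]
cradle ends [ 0.4957 -0.0922  0.008 ] [ 0.4923 -0.2731  0.008 ] sides [ 0.4548 -0.1583  0.008 ] [ 0.5334 -0.1599  0.008 ]
```

Call:
drive_tool(
  targets=[
    [-0.3, 0.4, 0, 0.03, 0, 0],
    [-0.3, 0.8, 0, 0.06, 0, 0],
    [-0.3, 1, 0, 0.1, 0, 0],
    [-0.3, 1, 0, 0.135, 0, 0],
  ],
)

```text
clock: 21.6
ee_pos: [0.4963, -0.0865, 0.1589]
eef_rot: [0.69, 0.156, 0.69, -0.156]
wrist_force: [-0.2, -0.2, 0.5]
width: 0.0951
```

```bash
python3 -c "
from h import *
plan(.4833,.1085,.16,-25.5)"
```

```text
shift [-0.011, 1.703, -0.958] turn [-0.0003, -0.0, -0.0001] rows>= 4.0
```

The bar centre is (0.494, -0.1835) against the cradle's (0.494, -0.1827), so it is within about 1 mm. Now to B.

Call:
drive_tool(
  targets=[
    [0, 0.4, -0.22, 0, 0, 0],
    [0, 0.75, -0.45, 0, 0, 0],
    [0, 0.85, -0.48, 0, 0, 0],
    [0, 0.85, -0.48, 0, 0, 0],
  ],
)

```text
clock: 22.0
ee_pos: [0.4895, 0.012, 0.1581]
eef_rot: [0.689, 0.155, 0.69, -0.155]
wrist_force: [-0.9, 0.1, 1.0]
width: 0.0955
```

Call:
drive_tool(
  targets=[
    [0, 0.4, -0.22, 0, 0, 0],
    [0, 0.75, -0.45, 0, 0, 0],
    [0, 0.85, -0.48, 0, 0, 0],
    [0, 0.85, -0.48, 0, 0, 0],
    [0, 0.85, -0.48, 0, 0, 0],
  ],
)

```text
clock: 22.5
ee_pos: [0.4829, 0.1081, 0.1578]
eef_rot: [0.689, 0.156, 0.69, -0.156]
wrist_force: [0.1, -1.0, -0.0]
width: 0.095
```

```bash
python3 -c "
from h import *
bar('pics/w7.png',285,355,60,262)
plan(.4833,.1085,.0215,-25.5)"
```

```text
ee [0.48292409 0.10814721 0.15783755] [(array([ 0.345, -0.001,  0.025]), 0.56)]
60 ([484.0, 108.0], np.float32(-25.8), [25, 137]) (307, 121, 28, 138)
75 ([492.0, 104.0], np.float32(-25.5), [45, 138]) (306, 121, 49, 141)
shift [1.365, 0.007, 0.003] turn [0.0001, -0.0004, 0.0001] rows>= 3.0
```

B is where I left it, at (0.484, 0.108) with yaw -25.5°. I grasp and lift it.

Call:
drive_tool(
  targets=[
    [0.4, 0.007, 0, 0, 0, 0],
    [0.7, 0.007, 0, 0, 0, 0],
    [0.7, 0.007, 0, 0, 0, 0],
  ],
)

```text
clock: 22.9
ee_pos: [0.4818, 0.1073, 0.0853]
eef_rot: [0.687, 0.156, 0.692, -0.157]
wrist_force: [0.7, -0.6, 0.6]
width: 0.0952
```

Call:
drive_tool(
  targets=[
    [0.3, 0, 0, 0, 0, 0],
    [0.6, 0, 0, 0, 0, 0],
    [0.65, 0, 0, 0, 0, 0],
    [0.65, 0, 0, 0, 0, 0],
    [0.65, 0, 0, 0, 0, 0],
  ],
)

```text
clock: 23.4
ee_pos: [0.4821, 0.107, 0.0218]
eef_rot: [0.688, 0.156, 0.691, -0.157]
wrist_force: [0.1, 0.2, 0.1]
width: 0.0948
```

Call:
drive_tool(
  targets=[
    [0, 0, 0, 0, 0, 0],
    [0, 0, 0, 0, 0, 0],
    [0, 0, 0, 0, 0, 0],
    [0, 0, 0, 0, 0, 0],
    [0, 0, 0, 0, 0, 0],
    [0, 0, 0, 0, 0, 0],
    [0, 0, 0, 0, 0, 0],
    [0, 0, 0, 0, 0, 0],
    [0, 0, 0, 0, 0, 0],
    [0, 0, 0, 0, 0, 0],
  ],
  hand=-1,
  force=50,
)

```text
clock: 24.4
ee_pos: [0.4821, 0.107, 0.0217]
eef_rot: [0.688, 0.156, 0.691, -0.157]
wrist_force: [0.2, 0.6, -0.5]
width: 0.0269
```

Call:
drive_tool(
  targets=[
    [-0.1, 0, 0, 0, 0, 0],
    [-0.3, 0, 0, 0, 0, 0],
    [-0.5, 0, 0, 0, 0, 0],
    [-0.7, 0, 0, 0, 0, 0],
    [-0.9, 0, 0, 0, 0, 0],
    [-0.9, 0, 0, 0, 0, 0],
    [-0.9, 0, 0, 0, 0, 0],
  ],
)

```text
clock: 25.1
ee_pos: [0.4823, 0.107, 0.1116]
eef_rot: [0.688, 0.156, 0.691, -0.157]
wrist_force: [-0.4, 0.3, -5.7]
width: 0.0269
```

```bash
python3 -c "
from h import *
plan(.641,.044,.115,-25.5);s=get_state();print(s['wrist_force'],s['width'])
print(w('top',(328,154),.009))"
```

```text
shift [-0.042, 0.118, 1.703] turn [-0.0006, -0.0015, 0.0008] rows>= 4.0
[-0.36233001  0.25604095 -5.73572641] 0.02686819138827054
[0.64295612 0.04439349 0.009     ]
```

Call:
drive_tool(
  targets=[
    [-0.02, 0.03, 0.3, 0, 0, 0],
    [-0.02, 0.06, 0.6, 0, 0, 0],
    [-0.02, 0.06, 0.85, 0, 0, 0],
    [-0.02, 0.06, 0.85, 0, 0, 0],
  ],
)

```text
clock: 25.5
ee_pos: [0.5635, 0.0744, 0.1117]
eef_rot: [0.688, 0.157, 0.691, -0.158]
wrist_force: [0.1, 1.2, -5.4]
width: 0.0265
```

Call:
drive_tool(
  targets=[
    [-0.02, 0.03, 0.3, 0, 0, 0],
    [-0.02, 0.06, 0.6, 0, 0, 0],
    [-0.02, 0.06, 0.8, 0, 0, 0],
    [-0.02, 0.06, 0.86, 0, 0, 0],
    [-0.02, 0.06, 0.86, 0, 0, 0],
    [-0.02, 0.06, 0.86, 0, 0, 0],
    [-0.02, 0.06, 0.86, 0, 0, 0],
  ],
)

```text
clock: 26.2
ee_pos: [0.6426, 0.0431, 0.1131]
eef_rot: [0.687, 0.156, 0.692, -0.158]
wrist_force: [-0.4, -0.6, -4.0]
width: 0.0266
```

```bash
python3 -c "
from h import *
s=get_state();print(s['wrist_force'],s['width'],s['ee_pos'],np.abs(s['qvel']).max())
plan(.642,.044,.115,-25.5)
im=camera('side');cv2.imwrite('pics/end.png',im)"
```

```text
[-0.42997744 -0.64744959 -3.96406662] 0.026596301896188546 [0.64261674 0.04310889 0.11305061] 0.00971376628239141
shift [-0.019, 0.005, -0.01] turn [-0.0009, -0.0018, 0.001] rows>= 1.0
```

View pics/end.png

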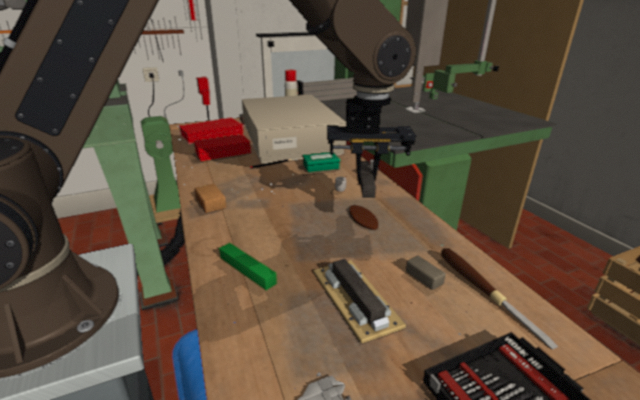

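The side view shows A flat in the cradle at (358,292) and B held level above the pad at (367,175). The sanding block, collet and whetstone are where they were. I let it settle, then hand in.

Call:
drive_tool(
  targets=[
    [0, 0, 0, 0, 0, 0],
    [0, 0, 0, 0, 0, 0],
    [0, 0, 0, 0, 0, 0],
    [0, 0, 0, 0, 0, 0],
    [0, 0, 0, 0, 0, 0],
  ],
)

```text
clock: 26.75
ee_pos: [0.6428, 0.0431, 0.1133]
eef_rot: [0.687, 0.156, 0.691, -0.158]
wrist_force: [-0.2, 1.0, -5.1]
width: 0.0267
```

```bash
python3 -c "
from h import *
s=get_state();print(s['wrist_force'],s['width'],s['ee_pos'],np.abs(s['qvel']).max());print(job_done())"
```

```text
[-0.15584272  0.99557353 -5.13578058] 0.026741140642301344 [0.64284238 0.04305554 0.11326768] 0.001270740483458737
the job is handed in; nothing more can be done
None
```

The job is done and handed in at about 27 s of the 72 s allowed; `job_done` reports no verdict.

- **Weighing:** I lifted the far-left blank first (about 1.2 N) and put it back. I then lifted the other (about 5.1 N), put it back, and lifted the lighter one again for the cradle.
- **Lighter blank in the cradle:** It is let go in the pocket. The wrist camera put its centre within about 1 mm of the pocket's middle, square to the rails. I judged flatness by eye from the pictures.
- **Heavier blank over the pad:** It is held level and still at a grip width of 26.7 mm, with the wrist reading about 5.1 N. The tool is at (0.643, 0.043, 0.113), which puts the blank's centre about 105 mm above the table and 1–2 mm sideways of the pad's measured centre.
- **Bystanders:** The last side picture showed the whetstone, sanding block and collet in place.

No check failed. One disagreed slightly: the top-camera fit of the cradle was about 2 mm off what the wrist camera showed, and I corrected for that before lowering the bar. One early segmentation script crashed on a bad threshold and was redone.

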